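# Clamp a jar in the cam vise and hold the lever at full lift

### The job

Stand the honey jar upright in the open jar vise on the worktop, between the V jaw and the sliding pad, and let go of it. Then take the knob of the vise's eccentric lever and turn the lever to the point of highest lift, where the jar is clamped hardest, and finish while holding it there (it springs back if let go, and past the top the clamp slackens again), so that someone else can twist off the stuck lid. Leave the spice jar, the tin and the lemon where they are.

Things in the scene. Friction and masses are not known exactly. Their poses are not given: they have to be found in the camera images.
- honey_jar: Round glass honey jar with a dark screw lid, 65 mm across, 86 mm high, about 0.33 kg, loose, standing upright on the worktop to the right of the vise. Origin at the centre of its underside, z up. The top 11 mm is the lid, as wide as the jar; grip it across the lid and the glass just below.
- jar_vise: Jar vise, fixed to the worktop: wooden base plate 130 mm (x) by 245 mm (y, -130 to +115 mm), top face 12 mm above the worktop. Origin at worktop level, z up, +y from the V jaw towards the lever. Fixed wooden V jaw (120 degrees, opening to +y) at the -y end, up to 50 mm above the worktop. A small steel stud on the plate at x = 0, y = 108 mm shows where the lever lies at highest lift.
- vise_seat (a point): Middle of the open gap, on the base plate's top face (vise x = 0, y = -49 mm, 12 mm above the worktop): the jar's underside centre goes here. Axes as the vise. At rest the jar fits with its axis at x = 0 and y anywhere from -60 mm (home in the V) to -38 mm (touching the pad); the pad then pushes it home to y = -58 to -60 mm.
- cam_pivot (a point): Point on the lever's upright turning axis (vise x = 0, y = 68.5 mm), at the top of the lever bar, 46 mm above the worktop. Axes as the vise, not turning with the lever.
- cam_lever (a joint): Lever angle about its upright axis, rad, clockwise from above. 0 (rest stop, its start): lever points along vise -x. 1.571: along vise +y, straight away from the jar, over the stud: highest lift. Pad advance = 30 mm x sin(angle). Turns on to 2.2, where the pad has gone back. A spring returns it to 0: 0.12 N m at rest, 0.31 N m at the top (3.3 N at the knob), plus a little from the pad.
- lever_knob: Upright black round grip at the lever's end, 95 mm from the turning axis: 18 mm diameter (21 mm near the top), 51 mm tall, free to spin about its own axis. Origin at the centre of its underside on the lever bar's top, so it spans 46 to 97 mm above the worktop. Can be grasped from above in any direction.
- jaw_pad: Rubber pad, 60 mm wide (vise x), 8 mm thick, top 47 mm above the worktop (the wooden carriage behind it 48 mm), sprung (11 mm of give) and moved along vise -y by the lever. Presses the jar with about 15 N at highest lift. Origin 6 mm behind its face at worktop level (vise x = 0; y = 0 with the lever at rest).
- spice_jar: Slim spice jar with a yellow cap, 42 mm across, 96 mm high; bystander behind, to the right of the vise. Origin at its underside.
- bean_tin: Tall food tin, 75 mm across, 110 mm high; bystander to the right of the jar's starting place. Origin at its underside.
- lemon: Lemon, 71 by 53 by 51 mm; bystander behind the vise. Origin at its underside.
Mind the look-alikes: they are no part of the job. What is shaped like the honey_jar but green, pink or turquoise is not meant.

How it is judged (in metres and radians):
On the way:
1. the honey jar stands upright on the vise's base plate between V jaw and pad, let go (x of honey_jar in the frame of jar_vise between -0.016 and 0.016 m and y of honey_jar in the frame of jar_vise between -0.066 and -0.032 m and z of honey_jar in the frame of jar_vise between 0.007 and 0.018 m and angle between honey_jar's own z axis and vertical below 0.1 rad and contact force between the fingers and honey_jar below 0.2 N and value of joint cam_lever below 0.5 rad), for 0.3 s.
At the end, for the whole second after the job is handed in: The lever rests within 0.14 rad of highest lift (1.571 rad), held by the fingers on its knob; the pad presses the jar with more than 6 N; the jar stands upright (within 0.1 rad) on the base plate, home in the V jaw (within 8 mm), still and not touched by the fingers (value of joint cam_lever between 1.431 and 1.711 rad and velocity of joint cam_lever between -0.1 and 0.1 rad/s and contact force between the fingers and lever_knob above 0.5 N and contact force between jaw_pad and honey_jar above 6 N and x of honey_jar in the frame of jar_vise between -0.008 and 0.008 m and y of honey_jar in the frame of jar_vise between -0.068 and -0.052 m and z of honey_jar in the frame of jar_vise between 0.007 and 0.018 m and angle between honey_jar's own z axis and vertical below 0.1 rad and linear speed of honey_jar below 0.02 m/s and contact force between the fingers and honey_jar below 0.2 N); the arm keeps its last pose, push and grip.
It fails at once if the spice jar is moved more than 30 mm (distance of spice_jar from where it was at the start of the episode above 0.03 m).
It fails at once if the tin is moved more than 30 mm (distance of bean_tin from where it was at the start of the episode above 0.03 m).
It fails at once if the lemon is moved more than 30 mm (distance of lemon from where it was at the start of the episode above 0.03 m).
It also fails if it takes over 48 s, if anything falls off the work surface, if the arm or the gripper's body presses on something with over 40 N, if the wrist force passes 120 N, or if a joint passes its speed limit or range.

### The arm

A 7-joint arm with a two-finger parallel gripper is mounted at the origin on a cart in front of the work surface, level with it; the furniture and walls round the work are solid. World frame = base frame: x ahead of the robot, y to its left, z up, the work surface at z = 0. Lengths are in mm, angles in rad, forces in N, time in s.
With the tool pointing down it reaches from about 400 to 875 mm from the base axis. Payload 4.4 kg.
Tool frame: the origin (TCP) lies at the very end of the fingers, on their centre line; the grasp point (between the pads) lies 19 mm behind it; z points along the fingers, y is the line along which they close (so a half turn about z gives the same grasp; the last joint's range is limited). The gripper opens to 85 mm and grips with 20 to 120 N. Pads are 22 mm wide; open, the fingers measure 114 mm over their backs; the gripper's body (76 mm by 85 mm) begins 54 mm behind the grasp point. The pads swing forward as they close: fully open they stand 13 mm farther back than shut.
Start: joints at [1.075, 0.628, 0.038, 1.517, -0.027, 0.996, -0.02], TCP at [270.876, -590.884, 231.313] pointing down, gripper open.
Joint ranges: [-3.06, 3.06], [-0.37, 2.12], [-1.25, 1.32], [0.18, 2.47], [-1.1, 4.24], [0.23, 1.98], [-2.94, 2.94]. Speed limits (rad/s): [2.57, 2.57, 3.14, 3.14, 3.14, 3.14, 3.14].

### API

Orientations are given as [roll, pitch, yaw] about the fixed x, y, z axes, in that order (R = Rz(yaw) Ry(pitch) Rx(roll)).
In Python, from cell import read_state, get_image, camera_params, finish_job gives the robot as it stands.
- The arm moves only by the tool arm_command, never from a script. Its argument "deltas" is a list of rows, each an object of numbers: "dx", "dy", "dz": the shift along the world's x, y, z in m; "yaw": the turn about the world's z in degrees; "jaw": the opening, from 0 (shut) to 1 (fully open). A call has 1 to 20 rows; each row is the pose to reach, as a shift and turn from the pose commanded when the call began; what a row does not reach only later rows make up. A row lasts 1/10 s, in which the tool goes at most 50 mm and 8.59 degrees, less where a joint would pass 70% of its speed; a pose out of reach is approached as far as the arm can. A call with a gripper value outside its range is refused whole. The fingers move at their own pace and stop on an object; the grip force is fixed at half the most. Time passes only in rows, so rows that repeat a pose let the fingers close. It gives the time, the measured TCP pose, the force, the opening and the grip force at its end, in the units of the state.
- read_state(): the state, without advancing time (a new reading comes with each control period).
- get_image(name): name is "side" or "top"; returns (picture, depth): 480x640x3 uint8, red, green, blue; 480x640 float32, mm along the optical axis (not along the pixel's ray), 0 where there is no reading.
- camera_params(name): a dict with "camera_matrix" (3x3 intrinsics, pixels), "extrinsics" (4x4, takes a point from camera to world coordinates). Camera axes: x right, y down, z forward; pixel columns grow to the right and rows downward; lengths in mm; the calibration is good to about 2 mm. A picture is of the moment at which its call begins. camera_params takes no time and is no camera call.
- finish_job(): hands the job in; it is judged then, once.
The state is a dict: "clock": time; "qpos": joint angles; "qd": joint speeds; "tau": joint torques, N m; "eef_pos": TCP position; "tool_rot": TCP orientation; "force": force on the tool from outside, world axes, zero at the start; "torque": the same for the moment, N m; "width": finger opening in mm; "gripper_force": force on a finger pad.
Only numpy, scipy, OpenCV 4.12 (cv2) and the standard library are available. Lean on these libraries where they do the work, as an engineer would, in place of code of your own. Each camera call takes 0.05 s, during which the arm holds its last target. There are 200 camera calls.

## Working session

There is one attempt and no reset: what is moved stays moved. The work goes in short steps, Python scripts to look and compute and a tool call to move; the robot and the scene stay as the last step left them, time stands still between calls to the robot, and variables do not carry over. Pictures are saved under pics/ and viewed, at most 10 in all, crops included, and the job is handed in when it is done.

Besides the shell and the picture viewer there is one more tool, called by a JSON object that holds its "api" and its "payload", one argument or row to a line. arm_command: Moves the arm, as the interface text tells. Its arguments: {"type":"object","properties":{"deltas":{"type":"array"}},"required":["deltas"]}

```bash
mkdir -p pics
cat > h.py <<'E'
import numpy as np,cv2
from cell import *
def snap(n):
    p,d=get_image(n);np.savez(f'{n}.npz',p=p,d=d);return p,d
def load(n):
    z=np.load(f'{n}.npz');return z['p'],z['d']
def cloud(n,d):
    c=camera_params(n);K=np.array(c['camera_matrix']);T=np.array(c['extrinsics'])
    v,u=np.indices(d.shape);P=np.stack([(u-K[0,2])*d/K[0,0],(v-K[1,2])*d/K[1,1],d],-1)
    return P@T[:3,:3].T+T[:3,3]
E
python3 - <<'E'
from h import *
for n in('top','side'):
    p,d=snap(n);cv2.imwrite(f'pics/{n}0.png',p[...,::-1]);print(n,(d>0).mean(),np.array(camera_params(n)['extrinsics'])[:3].round(2).tolist())
s=read_state();print(s)
E
```

```text
top 0.9959602864583333 [[-0.28, -0.92, 0.28, 152.13], [-0.96, 0.27, -0.09, 21.26], [0.0, -0.29, -0.96, 1482.03]]
side 0.9959993489583333 [[0.88, -0.19, 0.44, 26.3], [-0.48, -0.35, 0.8, -1011.79], [0.0, -0.92, -0.4, 503.22]]
{'clock': 0.1, 'qpos': array([ 1.07517935,  0.62925734,  0.03845318,  1.51824881, -0.026993  ,
        0.99635094, -0.0200128 ]), 'qd': array([-0.00077749,  0.00053427, -0.00024008, -0.00324528,  0.00061051,
        0.00048328, -0.00011513]), 'tau': array([ 3.02447334e-03, -5.64524889e+01,  1.23011682e+00, -1.93970650e+01,
        1.11379620e-02,  5.42835143e-03, -1.99425398e-05]), 'eef_pos': array([ 270.64282761, -590.35132068,  230.48496419]), 'tool_rot': array([-3.13984665e+00,  2.87127463e-05,  4.29801630e-01]), 'force': array([-0.51446252, -0.31850814, -0.40273536]), 'torque': array([0.04868407, 0.01375004, 0.01714672]), 'gripper_force': 0.0, 'width': 85.53410374026421}
```

View pics/top0.png

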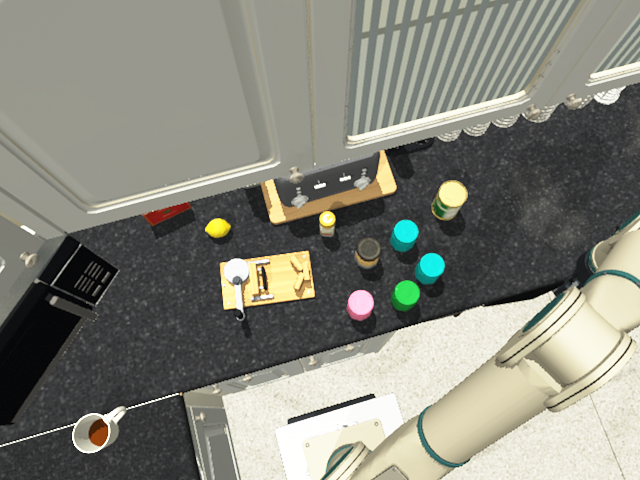

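View pics/side0.png

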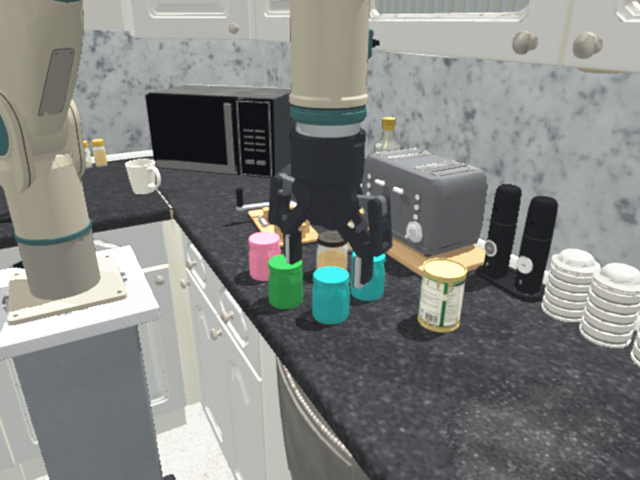

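Top view shows five jar shapes: amber with a dark lid at (368,252), pink (360,305), green (406,295), turquoise (404,235) and turquoise (430,268). Only the amber one with the dark screw lid fits the description. The vise is at about (267,280), with its lever knob near (238,310), the V jaw near (303,273), the lemon at (218,228), the spice jar at (327,223) and the tin at (449,200). The side view agrees: the amber jar is at (332,250), partly behind the gripper. I'll confirm in an enlarged crop.

Run:
```python
from h import *
p,d=load('top')
c=p[190:330,210:410,::-1];cv2.imwrite('pics/crop0.png',cv2.resize(c,None,fx=4,fy=4,interpolation=cv2.INTER_CUBIC))
P=cloud('top',d)
for n,(u,v) in dict(jar=(368,248),pink=(360,298),green=(406,290),t1=(404,230),t2=(430,263),tin=(452,190),spice=(327,217),lemon=(218,228),plateTL=(222,262),TR=(312,255),BR=(312,297),BL=(224,306)).items(): print(n,P[v,u].round(0))
```

```text
jar [ 515. -197.   83.]
pink [ 395. -138.   82.]
green [ 381. -257.   85.]
t1 [ 535. -303.   86.]
t2 [ 431. -339.   88.]
tin [ 601. -457.  106.]
spice [ 622. -117.  100.]
lemon [691. 170.  49.]
plateTL [611. 187.  -1.]
TR [560. -56.   3.]
BR [445. -24.  11.]
BL [487. 208.  11.]
```

View pics/crop0.png

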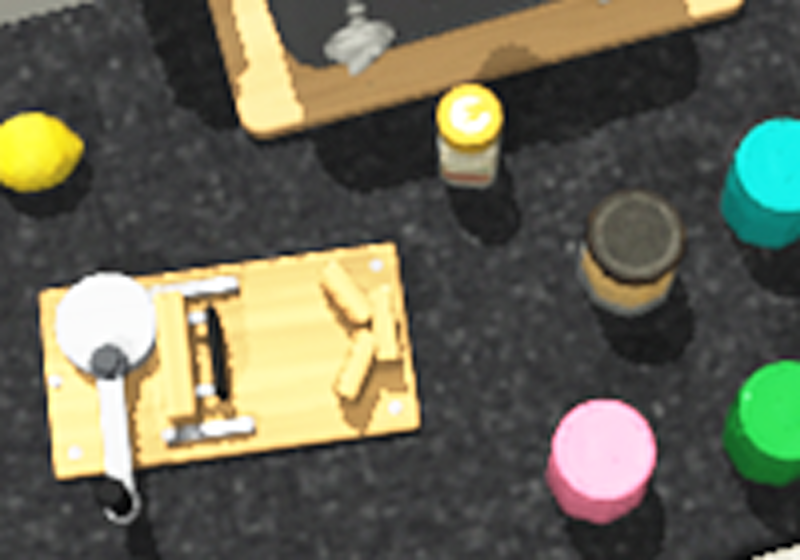

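The crop confirms it: amber glass with a dark lid at crop (633,240), i.e. pixel (368,250). The vise plate's corners are at crop (42,290), (395,243), (420,428) and (57,478). The knob is at (115,497), the pivot disc at (107,322) and the stud at about (55,382).

Run:
```python
from h import *
p,d=load('top');P=cloud('top',d);v,u=np.indices(d.shape)
def circ(m,name):
    q=P[m];(c,r)=cv2.minEnclosingCircle(q[:,:2].astype(np.float32));print(name,len(q),'c',np.round(c,1),'r',round(r,1),'mean',q.mean(0).round(1),'med z',np.median(q[:,2]).round(1))
def box(a,b,c,e): return (u>a)&(u<b)&(v>c)&(v<e)
for n,b,z in [('jar',(345,392,228,275),80),('pink',(340,380,280,325),76),('t1',(385,425,215,255),78),('green',(386,424,275,315),78),('spice',(315,340,205,240),90),('tin',(425,472,175,225),100),('knob',(228,250,300,325),60)]:
    circ(box(*b)&(P[...,2]>z),n)
m=box(210,325,240,330)&(P[...,2]>7)&(P[...,2]<17)
hsv=cv2.cvtColor(p,cv2.COLOR_RGB2HSV); m&=(hsv[...,0]<28)&(hsv[...,1]>60)&(hsv[...,2]>90)
q=P[m][:,:2].astype(np.float32);r=cv2.minAreaRect(q);print(r,cv2.boxPoints(r).round(1).tolist(),np.median(P[m][:,2]))
m=box(215,255,255,290)&(P[...,2]>25);circ(m,'disc+')
for uu,vv in[(238,270),(235,265),(240,275),(237,281),(238,290),(239,300),(239,312),(238,314),(239,318)]:print(uu,vv,P[vv,uu].round(1))
for a in ((265,275),(255,275),(300,270)):print(a,P[a[1],a[0]].round(1))
```

```text
jar 435 c [344.7 -96.9] r 225.9 mean [ 507.2 -193.9  104.4] med z 85.0
pink 517 c [280.3 -65.9] r 155.0 mean [ 375.5 -130.   125.2] med z 84.8
t1 457 c [ 353.6 -152.7] r 266.2 mean [ 524.5 -299.7  106.3] med z 84.8
green 502 c [ 274.6 -128.9] r 193.8 mean [ 371.4 -252.1   98.8] med z 85.0
spice 196 c [395.  -51.4] r 253.5 mean [ 608.4 -111.3  124.3] med z 96.0
tin 607 c [ 384.8 -228.4] r 341.3 mean [ 583.8 -445.9  124.9] med z 106.8
knob 64 c [301.4  97.2] r 167.5 mean [435.9 167.5 112.9] med z 95.6
((526.2547607421875, 82.4911117553711), (245.0931396484375, 133.17295837402344), 82.44865417480469) [[444.1000061035156, -30.200000762939453], [576.2000122070312, -47.70000076293945], [608.4000244140625, 195.1999969482422], [476.3999938964844, 212.6999969482422]] 11.584507641594882
disc+ 711 c [375.1  93. ] r 234.2 mean [553.7 144.1  47.4] med z 37.2
238 270 [565.8 146.9  35.6]
235 265 [583.1 151.9  29.9]
240 275 [551.7 145.2  32.9]
237 281 [532.8 154.9  52.5]
238 290 [511.2 158.9  42.2]
239 300 [483.7 162.3  46.1]
239 312 [442.9 164.7  94.4]
238 314 [438.5 168.1  95.5]
239 318 [433.5 171.   67.8]
(265, 275) [538.9  82.1  11.1]
(255, 275) [537.8 106.2  43.3]
(300, 270) [515.7 -11.7  51.4]
```

Run:
```python
from h import *
p,d=load('top');P=cloud('top',d);v,u=np.indices(d.shape)
for n,b,z,z2 in [('jar',(345,392,228,275),80,90),('pink',(340,380,280,325),76,90),('t1',(385,425,215,255),78,92),('green',(386,424,275,315),78,92),('spice',(315,340,205,240),90,100),('tin',(425,472,175,225),100,115),('knob',(228,250,300,325),80,102)]:
    m=(d>0)&(u>b[0])&(u<b[1])&(v>b[2])&(v<b[3])&(P[...,2]>z)&(P[...,2]<z2)
    q=P[m];c,r=cv2.minEnclosingCircle(q[:,:2].astype(np.float32));print(n,len(q),np.round(c,1),round(r,1),q.mean(0).round(1))
x=np.array([.9913,-.1318]);y=np.array([.1318,.9913]);O=np.array([526.25,82.5])+7.5*y
print('O',O,'seat',O-49*y,'piv',O+68.5*y,'knob',O+68.5*y-95*x,'top',O+163.5*y)
```

```text
jar 406 [ 512.3 -197.4] 32.7 [ 512.6 -197.    84.7]
pink 477 [ 382.8 -135.6] 32.8 [ 382.  -134.7   84.4]
t1 445 [ 531.4 -305. ] 33.4 [ 530.2 -304.7   84.8]
green 495 [ 374.4 -255.1] 33.0 [ 373.7 -254.8   84.8]
spice 176 [ 618.6 -114.4] 21.5 [ 618.2 -113.9   95.5]
tin 598 [ 589.7 -452.6] 38.6 [ 589.6 -452.2  106.7]
knob 49 [441.7 170.8] 9.6 [441.  170.4  95. ]
O [527.2385   89.93475] seat [520.7803   41.36105] piv [536.2668 157.8388] knob [442.0933 170.3598] top [548.7878 252.0123]
```

{"api": "arm_command", "payload": {
  "deltas": [
    {"dx": 0.01, "dy": 0.016},
    {"dx": 0.03, "dy": 0.05},
    {"dx": 0.055, "dy": 0.09},
    {"dx": 0.08, "dy": 0.13},
    {"dx": 0.105, "dy": 0.17},
    {"dx": 0.13, "dy": 0.21},
    {"dx": 0.155, "dy": 0.252},
    {"dx": 0.18, "dy": 0.294, "dz": -0.01},
    {"dx": 0.205, "dy": 0.334, "dz": -0.03},
    {"dx": 0.225, "dy": 0.367, "dz": -0.05},
    {"dx": 0.237, "dy": 0.387, "dz": -0.06},
    {"dx": 0.2415, "dy": 0.3936, "dz": -0.065},
    {"dx": 0.2415, "dy": 0.3936, "dz": -0.07},
    {"dx": 0.2415, "dy": 0.3936, "dz": -0.07},
    {"dx": 0.2415, "dy": 0.3936, "dz": -0.07}
  ]
}}

```text
invalid input at $.deltas[0]: expected keys dx, dy, dz, yaw, jaw
```

{"api": "arm_command", "payload": {
  "deltas": [
    {"dx": 0.01, "dy": 0.016, "dz": 0, "yaw": 0, "jaw": 1},
    {"dx": 0.03, "dy": 0.05, "dz": 0, "yaw": 0, "jaw": 1},
    {"dx": 0.055, "dy": 0.09, "dz": 0, "yaw": 0, "jaw": 1},
    {"dx": 0.08, "dy": 0.13, "dz": 0, "yaw": 0, "jaw": 1},
    {"dx": 0.105, "dy": 0.17, "dz": 0, "yaw": 0, "jaw": 1},
    {"dx": 0.13, "dy": 0.21, "dz": 0, "yaw": 0, "jaw": 1},
    {"dx": 0.155, "dy": 0.252, "dz": 0, "yaw": 0, "jaw": 1},
    {"dx": 0.18, "dy": 0.294, "dz": -0.01, "yaw": 0, "jaw": 1},
    {"dx": 0.205, "dy": 0.334, "dz": -0.03, "yaw": 0, "jaw": 1},
    {"dx": 0.225, "dy": 0.367, "dz": -0.05, "yaw": 0, "jaw": 1},
    {"dx": 0.237, "dy": 0.387, "dz": -0.06, "yaw": 0, "jaw": 1},
    {"dx": 0.2415, "dy": 0.3936, "dz": -0.065, "yaw": 0, "jaw": 1},
    {"dx": 0.2415, "dy": 0.3936, "dz": -0.07, "yaw": 0, "jaw": 1},
    {"dx": 0.2415, "dy": 0.3936, "dz": -0.07, "yaw": 0, "jaw": 1},
    {"dx": 0.2415, "dy": 0.3936, "dz": -0.07, "yaw": 0, "jaw": 1}
  ]
}}

```text
clock: 1.6
eef_pos: [511.5, -199.5, 161.7]
tool_rot: [3.141, 0.001, 0.427]
force: [0.1, 0.1, 0.4]
width: 85.3
gripper_force: 0.0
```

{"api": "arm_command", "payload": {
  "deltas": [
    {"dx": 0, "dy": 0, "dz": -0.01, "yaw": 0, "jaw": 1},
    {"dx": 0, "dy": 0, "dz": -0.03, "yaw": 0, "jaw": 1},
    {"dx": 0, "dy": 0, "dz": -0.05, "yaw": 0, "jaw": 1},
    {"dx": 0, "dy": 0, "dz": -0.07, "yaw": 0, "jaw": 1},
    {"dx": 0, "dy": 0, "dz": -0.09, "yaw": 0, "jaw": 1},
    {"dx": 0, "dy": 0, "dz": -0.105, "yaw": 0, "jaw": 1},
    {"dx": 0, "dy": 0, "dz": -0.111, "yaw": 0, "jaw": 1},
    {"dx": 0, "dy": 0, "dz": -0.111, "yaw": 0, "jaw": 1},
    {"dx": 0, "dy": 0, "dz": -0.111, "yaw": 0, "jaw": 1}
  ]
}}

```text
clock: 2.5
eef_pos: [512.6, -197.8, 50.8]
tool_rot: [3.141, -0.001, 0.429]
force: [-0.4, -0.1, -0.3]
width: 85.3
gripper_force: 0.0
```

{"api": "arm_command", "payload": {
  "deltas": [
    {"dx": 0, "dy": 0, "dz": 0, "yaw": 0, "jaw": 0.85},
    {"dx": 0, "dy": 0, "dz": 0, "yaw": 0, "jaw": 0.7},
    {"dx": 0, "dy": 0, "dz": 0, "yaw": 0, "jaw": 0.5},
    {"dx": 0, "dy": 0, "dz": 0, "yaw": 0, "jaw": 0.5},
    {"dx": 0, "dy": 0, "dz": 0, "yaw": 0, "jaw": 0.5},
    {"dx": 0, "dy": 0, "dz": 0, "yaw": 0, "jaw": 0.5}
  ]
}}

```text
clock: 3.1
eef_pos: [513.2, -198.0, 51.7]
tool_rot: [3.14, -0.002, 0.43]
force: [-0.0, -1.6, 5.8]
width: 63.7
gripper_force: 65.2
```

{"api": "arm_command", "payload": {
  "deltas": [
    {"dx": 0, "dy": 0, "dz": 0.01, "yaw": 0, "jaw": 0.5},
    {"dx": 0, "dy": 0, "dz": 0.03, "yaw": 0, "jaw": 0.5},
    {"dx": 0, "dy": 0, "dz": 0.05, "yaw": 0, "jaw": 0.5},
    {"dx": 0, "dy": 0.005, "dz": 0.07, "yaw": 0, "jaw": 0.5},
    {"dx": 0.001, "dy": 0.02, "dz": 0.085, "yaw": 0, "jaw": 0.5},
    {"dx": 0.002, "dy": 0.045, "dz": 0.09, "yaw": 0, "jaw": 0.5},
    {"dx": 0.003, "dy": 0.075, "dz": 0.09, "yaw": 0, "jaw": 0.5},
    {"dx": 0.004, "dy": 0.105, "dz": 0.09, "yaw": 0, "jaw": 0.5},
    {"dx": 0.005, "dy": 0.135, "dz": 0.09, "yaw": 0, "jaw": 0.5},
    {"dx": 0.006, "dy": 0.165, "dz": 0.09, "yaw": 0, "jaw": 0.5},
    {"dx": 0.007, "dy": 0.195, "dz": 0.09, "yaw": 0, "jaw": 0.5},
    {"dx": 0.008, "dy": 0.22, "dz": 0.09, "yaw": 0, "jaw": 0.5},
    {"dx": 0.0084, "dy": 0.235, "dz": 0.09, "yaw": 0, "jaw": 0.5},
    {"dx": 0.0084, "dy": 0.2387, "dz": 0.09, "yaw": 0, "jaw": 0.5},
    {"dx": 0.0084, "dy": 0.2387, "dz": 0.09, "yaw": 0, "jaw": 0.5},
    {"dx": 0.0084, "dy": 0.2387, "dz": 0.09, "yaw": 0, "jaw": 0.5}
  ]
}}

```text
clock: 4.7
eef_pos: [520.5, 40.4, 140.5]
tool_rot: [3.141, 0.0, 0.429]
force: [-0.0, 0.2, -2.5]
width: 63.2
gripper_force: 67.0
```

Run:
```python
from h import *
s=read_state();print(s['eef_pos'],s['width'],s['tool_rot'])
p,d=snap('side');P=cloud('side',d)
cv2.imwrite('pics/side1.png',cv2.resize(p[130:290,190:390,::-1],None,fx=4,fy=3.75))
```

```text
[520.52869178  40.4256775  140.45057357] 63.23455297187201 [3.14099343e+00 4.68547903e-04 4.28757031e-01]
```

View pics/side1.png

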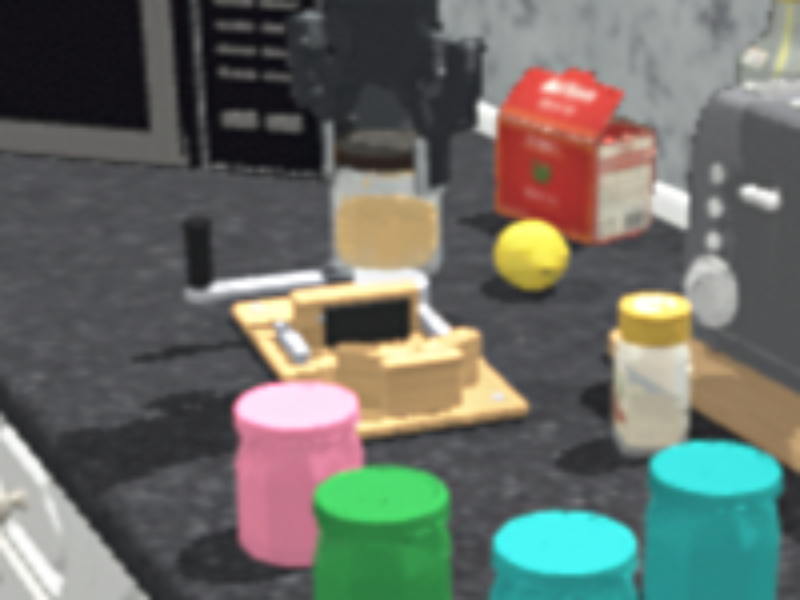

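The side crop shows the amber jar held upright at (388,210), directly above the gap between the V jaw (410,370) and the pad (365,320). The lever is still at rest. Lowering it now.

{"api": "arm_command", "payload": {
  "deltas": [
    {"dx": 0, "dy": 0, "dz": -0.01, "yaw": 0, "jaw": 0.5},
    {"dx": 0, "dy": 0, "dz": -0.025, "yaw": 0, "jaw": 0.5},
    {"dx": 0, "dy": 0, "dz": -0.04, "yaw": 0, "jaw": 0.5},
    {"dx": 0, "dy": 0, "dz": -0.053, "yaw": 0, "jaw": 0.5},
    {"dx": 0, "dy": 0, "dz": -0.063, "yaw": 0, "jaw": 0.5},
    {"dx": 0, "dy": 0, "dz": -0.07, "yaw": 0, "jaw": 0.5},
    {"dx": 0, "dy": 0, "dz": -0.074, "yaw": 0, "jaw": 0.5},
    {"dx": 0, "dy": 0, "dz": -0.076, "yaw": 0, "jaw": 0.5},
    {"dx": 0, "dy": 0, "dz": -0.077, "yaw": 0, "jaw": 0.5},
    {"dx": 0, "dy": 0, "dz": -0.077, "yaw": 0, "jaw": 0.5},
    {"dx": 0, "dy": 0, "dz": -0.077, "yaw": 0, "jaw": 0.5}
  ]
}}

```text
clock: 5.85
eef_pos: [520.9, 41.4, 63.9]
tool_rot: [3.141, -0.001, 0.43]
force: [-1.3, -0.8, 1.7]
width: 63.9
gripper_force: 67.2
```

{"api": "arm_command", "payload": {
  "deltas": [
    {"dx": 0, "dy": 0, "dz": 0, "yaw": 0, "jaw": 0.8},
    {"dx": 0, "dy": 0, "dz": 0, "yaw": 0, "jaw": 0.9},
    {"dx": 0, "dy": 0, "dz": 0, "yaw": 0, "jaw": 1},
    {"dx": 0, "dy": 0, "dz": 0, "yaw": 0, "jaw": 1},
    {"dx": 0, "dy": 0, "dz": 0, "yaw": 0, "jaw": 1},
    {"dx": 0, "dy": 0, "dz": 0, "yaw": 0, "jaw": 1},
    {"dx": 0, "dy": 0, "dz": 0.01, "yaw": 0, "jaw": 1},
    {"dx": 0, "dy": 0, "dz": 0.03, "yaw": 0, "jaw": 1},
    {"dx": 0, "dy": 0, "dz": 0.055, "yaw": 0, "jaw": 1},
    {"dx": 0, "dy": 0, "dz": 0.08, "yaw": 0, "jaw": 1},
    {"dx": 0, "dy": 0, "dz": 0.1, "yaw": 0, "jaw": 1},
    {"dx": 0, "dy": 0, "dz": 0.107, "yaw": 0, "jaw": 1},
    {"dx": 0, "dy": 0, "dz": 0.107, "yaw": 0, "jaw": 1},
    {"dx": 0, "dy": 0, "dz": 0.107, "yaw": 0, "jaw": 1},
    {"dx": 0, "dy": 0, "dz": 0.107, "yaw": 0, "jaw": 1}
  ]
}}

```text
clock: 7.35
eef_pos: [520.0, 41.3, 169.3]
tool_rot: [-3.141, 0.002, 0.43]
force: [0.1, -0.2, -0.1]
width: 85.7
gripper_force: 0.0
```

Run:
```python
from h import *
print(read_state()['eef_pos'],read_state()['clock'])
p,d=snap('side')
cv2.imwrite('pics/side2.png',cv2.resize(p[130:290,190:390,::-1],None,fx=4,fy=3.75))
P=cloud('side',d);m=(d>0)&(abs(P[...,0]-521)<45)&(abs(P[...,1]-38)<45)&(P[...,2]>93)&(P[...,2]<104)
q=P[m];print(len(q),cv2.minEnclosingCircle(q[:,:2].astype(np.float32)),q.mean(0),q.min(0),q.max(0))
```

```text
[519.96452246  41.34679539 169.28891027] 7.35
205 ((519.0753173828125, 38.60476303100586), 33.9522819519043) [518.07543156  36.90775708  96.26133531] [487.64029652   6.18159643  93.00573609] [550.51608004  71.12352324  99.22172668]
```

View pics/side2.png

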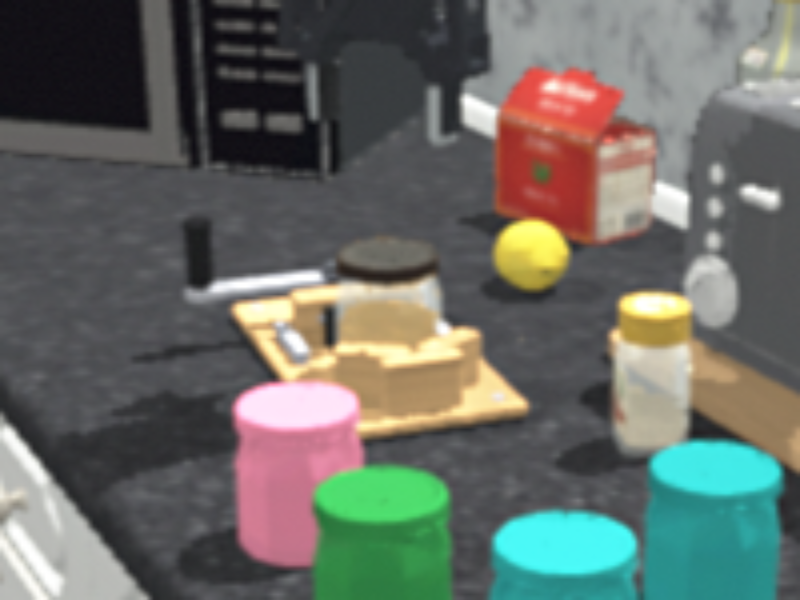

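The jar stands upright in the gap, lid at crop (388,258) and the fingers clear. Its lid centre is about (519,38), so it is seated. Next is the knob.

{"api": "arm_command", "payload": {
  "deltas": [
    {"dx": -0.01, "dy": 0.015, "dz": 0, "yaw": 0, "jaw": 0.8},
    {"dx": -0.028, "dy": 0.045, "dz": 0, "yaw": 0, "jaw": 0.7},
    {"dx": -0.046, "dy": 0.075, "dz": 0, "yaw": 0, "jaw": 0.6},
    {"dx": -0.064, "dy": 0.105, "dz": 0, "yaw": 0, "jaw": 0.6},
    {"dx": -0.075, "dy": 0.123, "dz": 0, "yaw": 0, "jaw": 0.6},
    {"dx": -0.0788, "dy": 0.129, "dz": 0, "yaw": 0, "jaw": 0.6},
    {"dx": -0.0788, "dy": 0.129, "dz": -0.005, "yaw": 0, "jaw": 0.6},
    {"dx": -0.0788, "dy": 0.129, "dz": -0.02, "yaw": 0, "jaw": 0.6},
    {"dx": -0.0788, "dy": 0.129, "dz": -0.04, "yaw": 0, "jaw": 0.6},
    {"dx": -0.0788, "dy": 0.129, "dz": -0.06, "yaw": 0, "jaw": 0.6},
    {"dx": -0.0788, "dy": 0.129, "dz": -0.08, "yaw": 0, "jaw": 0.6},
    {"dx": -0.0788, "dy": 0.129, "dz": -0.1, "yaw": 0, "jaw": 0.6},
    {"dx": -0.0788, "dy": 0.129, "dz": -0.11, "yaw": 0, "jaw": 0.6},
    {"dx": -0.0788, "dy": 0.129, "dz": -0.114, "yaw": 0, "jaw": 0.6},
    {"dx": -0.0788, "dy": 0.129, "dz": -0.114, "yaw": 0, "jaw": 0.6},
    {"dx": -0.0788, "dy": 0.129, "dz": -0.114, "yaw": 0, "jaw": 0.6}
  ]
}}

```text
clock: 9.0
eef_pos: [442.6, 170.3, 56.8]
tool_rot: [3.141, -0.001, 0.429]
force: [-0.4, -1.0, 0.6]
width: 51.3
gripper_force: 0.0
```

{"api": "arm_command", "payload": {
  "deltas": [
    {"dx": 0, "dy": 0, "dz": 0, "yaw": 0, "jaw": 0.45},
    {"dx": 0, "dy": 0, "dz": 0, "yaw": 0, "jaw": 0.3},
    {"dx": 0, "dy": 0, "dz": 0, "yaw": 0, "jaw": 0.1},
    {"dx": 0, "dy": 0, "dz": 0, "yaw": 0, "jaw": 0},
    {"dx": 0, "dy": 0, "dz": 0, "yaw": 0, "jaw": 0},
    {"dx": 0, "dy": 0, "dz": 0, "yaw": 0, "jaw": 0}
  ]
}}

```text
clock: 9.6
eef_pos: [442.5, 170.2, 56.9]
tool_rot: [3.141, -0.001, 0.429]
force: [-0.5, -0.8, 6.1]
width: 16.6
gripper_force: 58.2
```

{"api": "arm_command", "payload": {
  "deltas": [
    {"dx": 0.0014, "dy": 0.0082, "dz": 0, "yaw": 0, "jaw": 0},
    {"dx": 0.0036, "dy": 0.0162, "dz": 0, "yaw": 0, "jaw": 0},
    {"dx": 0.0064, "dy": 0.024, "dz": 0, "yaw": 0, "jaw": 0},
    {"dx": 0.01, "dy": 0.0314, "dz": 0, "yaw": 0, "jaw": 0},
    {"dx": 0.0141, "dy": 0.0386, "dz": 0, "yaw": 0, "jaw": 0},
    {"dx": 0.0189, "dy": 0.0454, "dz": 0, "yaw": 0, "jaw": 0},
    {"dx": 0.0242, "dy": 0.0518, "dz": 0, "yaw": 0, "jaw": 0},
    {"dx": 0.0301, "dy": 0.0576, "dz": 0, "yaw": 0, "jaw": 0},
    {"dx": 0.0364, "dy": 0.0629, "dz": 0, "yaw": 0, "jaw": 0},
    {"dx": 0.0364, "dy": 0.0629, "dz": 0, "yaw": 0, "jaw": 0},
    {"dx": 0.0364, "dy": 0.0629, "dz": 0, "yaw": 0, "jaw": 0}
  ]
}}

```text
clock: 10.7
eef_pos: [478.0, 231.9, 56.9]
tool_rot: [3.14, 0.002, 0.429]
force: [-2.4, -4.1, 9.2]
width: 16.9
gripper_force: 58.5
```

{"api": "arm_command", "payload": {
  "deltas": [
    {"dx": 0.0068, "dy": 0.0047, "dz": 0, "yaw": 0, "jaw": 0},
    {"dx": 0.014, "dy": 0.0089, "dz": 0, "yaw": 0, "jaw": 0},
    {"dx": 0.0215, "dy": 0.0124, "dz": 0, "yaw": 0, "jaw": 0},
    {"dx": 0.0293, "dy": 0.0152, "dz": 0, "yaw": 0, "jaw": 0},
    {"dx": 0.0373, "dy": 0.0173, "dz": 0, "yaw": 0, "jaw": 0},
    {"dx": 0.0455, "dy": 0.0188, "dz": 0, "yaw": 0, "jaw": 0},
    {"dx": 0.0537, "dy": 0.0195, "dz": 0, "yaw": 0, "jaw": 0},
    {"dx": 0.062, "dy": 0.0195, "dz": 0, "yaw": 0, "jaw": 0},
    {"dx": 0.0703, "dy": 0.0187, "dz": 0, "yaw": 0, "jaw": 0},
    {"dx": 0.0703, "dy": 0.0187, "dz": 0, "yaw": 0, "jaw": 0},
    {"dx": 0.0703, "dy": 0.0187, "dz": 0, "yaw": 0, "jaw": 0},
    {"dx": 0.0703, "dy": 0.0187, "dz": 0, "yaw": 0, "jaw": 0},
    {"dx": 0.0703, "dy": 0.0187, "dz": 0, "yaw": 0, "jaw": 0}
  ]
}}

```text
clock: 12.0
eef_pos: [547.4, 251.5, 56.9]
tool_rot: [-3.141, 0.002, 0.43]
force: [-4.3, -2.0, 8.1]
width: 17.2
gripper_force: 58.5
```

Run:
```python
from h import *
s=read_state();e=s['eef_pos'];x=np.array([.9913,-.1318]);y=np.array([.1318,.9913]);r=e[:2]-[536.27,157.84]
print(e,'angle',np.arctan2(r@y,-(r@x)),np.hypot(*r),s['force'],s['width'],s['gripper_force'])
p,d=snap('side');p2,d2=snap('top')
a=cv2.resize(p[150:270,210:340,::-1],(420,420));b=cv2.resize(p2[200:320,205:325,::-1],(380,420));cv2.imwrite('pics/end1.png',np.hstack([a,b[:, :380]]))
P=cloud('side',d);m=(d>0)&(abs(P[...,0]-520)<45)&(abs(P[...,1]-32)<45)&(P[...,2]>93)&(P[...,2]<104)
q=P[m];print(len(q),cv2.minEnclosingCircle(q[:,:2].astype(np.float32)),q.mean(0))
```

```text
[547.39023031 251.5099752   56.94805763] angle 1.556778916766806 94.3277465887066 [-4.33230141 -1.99326533  8.07607445] 17.154078916563826 58.464027754962444
209 ((519.2093505859375, 27.73067283630371), 33.71147537231445) [516.34676697  26.35646304  96.33013597]
```

View pics/end1.png

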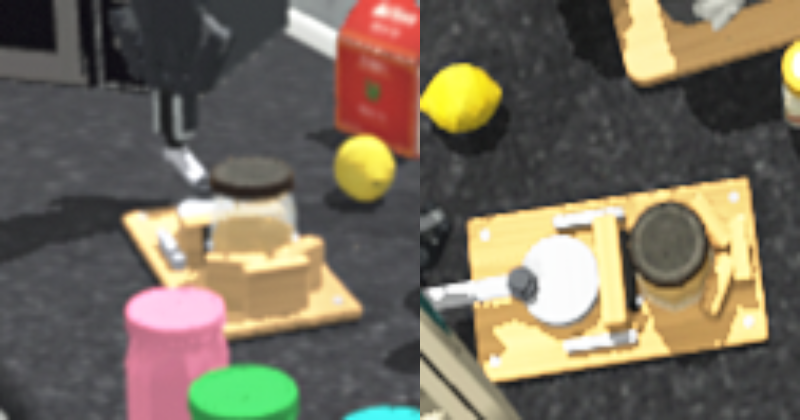

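The lever points straight away from the jar along the plate's midline, at about 1.557 rad. The jar moved 11 mm and is home and upright in the V, with the pad against it. The knob is still gripped, so I'm handing in.

```bash
python3 -c "from cell import *;print(finish_job())"
```

```text
the job is handed in; nothing more can be done
None
```

The honey jar is clamped upright in the vise and the lever is held at highest lift (about 1.557 rad, from the tool position). I handed the job in at about 12 s; no verdict came back.

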